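Set the stop plate and press the bracket into the bonding jig

TASK

Set up the bonding jig: take the longer of the two aluminium plates from the rack, slide it down into the jig's slot until it is fully home, and let go of it. Then set the black bracket flat on the jig, press it square into the corner against both the plate and the fixed fence, and finish while holding it there, still pushing it firmly (about 15 N) against each, without letting go. Leave everything else on the bench where it is.

Things in the scene. Friction and masses are not known exactly. Their poses are not given: they have to be found in the camera images.
- jig: Fixed grey bonding jig, turned up to 0.4 rad, left or right of the bench's middle. Base 190 (x) x 170 (y) x 30 mm high; origin: centre of its underside. One slot in its top, along its y. Behind the slot (+x) a rail 120 mm long, its top 50 mm above the bench, its face 2.5 mm behind a centred plate. Bracket goes on the flat base top before the slot (-x); pressing down there adds friction. Smooth surfaces (friction about 0.25).
- slot (a point): Centre of the slot's mouth, level with the base top (30 mm above the bench); axes as the jig's. The slot is 10.4 mm wide (jig x), 105 mm long (jig y), 24 mm deep, its mouth chamfered 3 mm.
- fence: The jig's fixed stop: upright steel bar, 115 (x) x 12 (y) x 30 mm, on the base top (its top is 60 mm above the bench), along the jig's x at its +y side. Origin and axes are the jig's; its working face looks to -y and lies at y = +55 mm in that frame, from x = -70 to +45 mm.
- corner (a point): Point on the base top where the working faces of fence and inserted plate (pushed back in its slot) meet; axes as the jig's. From point slot it is 2.8 mm to -x and 55 mm to +y. The seated bracket lies to -x and -y of it: its centre ends 38 mm in -x and 38 mm in -y from here, its underside at this height.
- stop_plate_center (a point): Centre (half-way up) of the stop plate, the longer of two bare aluminium plates upright in the rack: 8 mm thick (its x), 100 mm long (its y), 90 mm tall (z). At the start its foot is 8 mm above the bench. Home in the jig's slot its foot is 6 mm above the bench and 66 mm stand out of the base top. Loose in its slots by about 1 mm each way.
- short_plate_center (a point): Centre of the other plate, 8 x 60 x 90 mm, in the same rack, not needed. Axes as the stop plate's.
- rack: Fixed plywood rack, 120 (x) x 135 (y) x 28 mm high; origin: centre of its underside. Two loose slots, 20 mm deep, along its y at x = -32 and +32 mm; which plate is in which varies. It stands on the other side of the bench's middle from the jig.
- bracket_center (a point): Centre (34 mm above its underside) of the loose black plastic bracket, about 0.2 kg: square foot 76 x 76 x 28 mm high with an upright web on the middle of its top, 44 mm long (its x), 14 mm thick (its y), from 28 to 68 mm above the underside, to lift it by. Starts upright on the bench between jig and rack, at any yaw.
- tin: Bystander: round metal tin, 80 mm across, 85 mm tall; origin at the middle of its underside.
- tape: Bystander: roll of masking tape lying flat, 96 mm across, 25 mm high; origin at the middle of its underside.
- sander: Bystander: hand sanding block, 110 x 65 x 36 mm; origin at the middle of its underside.
- wrench: Bystander: open wrench lying flat, about 180 mm long; origin at the middle of its underside.
- screwdriver: Bystander: screwdriver lying flat, about 190 mm long; origin at the middle of its underside.
- jar: Bystander: white jar, 64 mm across, 70 mm tall; origin at the middle of its underside.
Not all that is in view belongs to the job. Leave any orange or pink look-alike of the part that bears stop_plate_center alone.

How it is judged:
On the way:
1. the stop plate stands fully home in the jig's slot and has been let go (z of stop_plate_center in the frame of jig between 0.047 and 0.0545 m and x of stop_plate_center in the frame of jig between 0.048 and 0.063 m and y of stop_plate_center in the frame of jig between -0.008 and 0.008 m and angle between the y axis of stop_plate_center and the y axis of jig, either way round below 0.05 rad and angle between stop_plate_center's own z axis and vertical below 0.09 rad and contact force between the fingers and stop_plate below 0.1 N), for 0.2 s.
At the end, for the whole second after the job is handed in: Plate home in the slot (within 4 mm, lean under 5 deg). Bracket flat on the base (4 mm, 4 deg), square to the jig (3.4 deg, web along either jig axis), within 4 mm of its corner place, at rest, touched by the fingers, and pressing on plate and fence with over 2 N each through the last second (z of stop_plate_center in the frame of jig between 0.047 and 0.0545 m and x of stop_plate_center in the frame of jig between 0.048 and 0.063 m and y of stop_plate_center in the frame of jig between -0.008 and 0.008 m and angle between the y axis of stop_plate_center and the y axis of jig, either way round below 0.05 rad and angle between stop_plate_center's own z axis and vertical below 0.09 rad and x of bracket_center in the frame of jig between 0.01 and 0.0185 m and y of bracket_center in the frame of jig between 0.0135 and 0.0205 m and z of bracket_center in the frame of jig between 0.06 and 0.0685 m and angle between bracket_center's own z axis and vertical below 0.07 rad and (angle between the x axis of bracket_center and the x axis of jig, either way round below 0.06 rad or angle between the x axis of bracket_center and the y axis of jig, either way round below 0.06 rad) and contact force between bracket and stop_plate above 2 N and contact force between bracket and fence above 2 N and contact force between the fingers and bracket above 1 N and linear speed of bracket below 0.02 m/s); the arm keeps its last pose, push and grip.
It fails at once if another thing on the bench was shifted by more than 40 mm, or the short plate by more than 30 mm (distance of any of tin, tape, sander, wrench, screwdriver, jar from where it was at the start of the episode above 0.04 m or distance of short_plate_center from where it was at the start of the episode above 0.03 m).
It also fails if it takes over 72 s, if anything falls off the work surface, if the arm or the gripper's body presses on something with over 40 N, if the wrist force passes 120 N, or if a joint passes its speed limit or range.

ROBOT

A 6-joint arm with a two-finger parallel gripper is mounted at the origin on the work surface. World frame = base frame: x ahead of the robot, y to its left, z up, the work surface at z = 0. Lengths are in m, angles in rad, forces in N, time in s.
With the tool pointing down it reaches from about 0.275 to 0.975 m from the base axis. Payload 8.4 kg.
Tool frame: the origin (TCP) lies midway between the tips of the shut fingers; the grasp point (between the pads) lies ctrl.grip_depth behind it (ctrl.grip_depth is the distance from the TCP to the grasp point, in m); y points along the fingers, x is the direction in which the jaws open and shut, and the axes are right-handed (so a half turn about y gives the same grasp; the last joint's range is limited). The gripper opens to 92 mm and grips with 3 to 60 N. Pads are 20 mm wide; open, the fingers measure 128 mm over their backs; the gripper's body (75 mm by 189 mm) begins 69 mm behind the grasp point.
Start: joints at [-0.002, 0.353, 1.633, -0, 1.155, -0.002], TCP at [0.625, -0, 0.215] pointing down, gripper open.
Joint ranges: [-2.63, 2.63], [-0.92, 2.1], [0.06, 2.66], [-1.3, 4.44], [0, 2.69], [-3.02, 3.02]. Speed limits (rad/s): [2.22, 2.22, 2.79, 3.14, 3.14, 3.14].

INTERFACE

Orientations are given as a unit quaternion [w, x, y, z].
In Python, from cell import ctrl gives the robot as it stands. Calls block until the motion is done:
- ctrl.goto(position, orientation): joint-space move of the TCP to a pose.
- ctrl.servo_line(position, attitude=None, speed=0.15): straight line of the TCP; attitude=None keeps the orientation; speed is the mean speed in m/s.
- ctrl.set_joints(angles): joint-space move.
- ctrl.grip(opening, f_grip=None): finger opening in m; f_grip is the grip in N (None keeps the last); returns when the fingers have stopped.
- ctrl.sleep(seconds).
- ctrl.solve_ik(position, orientation): joint angles nearest the present ones, or None.
- ctrl.grab_frame(name): name is "scene" or "side" or "wrist"; returns a dict with "img" (384x512x3 uint8, red, green, blue), "camera_matrix" (3x3 intrinsics, pixels), "origin" and "orientation" of the camera in the world. Camera axes: x right, y up, looking along -z (the intrinsics and any distortion apply to the point x, -y, -z); pixel columns grow to the right and rows downward; lengths in m; the calibration is good to about 2 mm. A picture is of the moment at which its call begins. There is no depth.
A pose or a line that the arm cannot do raises ctrl.PlanningError and nothing moves.
- ctrl.hand_in(): hands the job in, once; it reports no verdict.
Trained networks look in a picture, given as the dict that the camera call returned (one of the last four; its "shot" number tells which), for a name from the list of things; names that differ only in an ending like _2 or _b are one class to them, and where a whole thing is asked for, a point or a joint stands for the part that bears it (a point fixed in the world has none). Each returns a list of dicts, best first, with "p" (0 to 1); they miss things now and then, are a little off and sometimes report something else, mostly with a low value. They report only what shows in the picture. A call takes as long as a camera call. They do not tell look-alikes from the thing itself.
- ctrl.boxes_of(query, picture): "bbox" ([centre column, centre row, width, height] in pixels, round what is visible of it).
- ctrl.silhouettes(query, picture): "pixels" (384x512 bool, what is visible of it) and "bbox" ([centre column, centre row, width, height] in pixels, round what is visible of it).
- ctrl.landmark_of(query, picture): "position" ([column, row] in pixels: a listed point, or the origin of a listed thing).
Readings, each from a call of its own:
- ctrl.read_time_s(): time.
- ctrl.read_q(): joint angles.
- ctrl.read_dq(): joint speeds.
- ctrl.read_tau(): joint torques, N m.
- ctrl.read_tool_pos(): TCP position.
- ctrl.read_eef_rot(): TCP orientation.
- ctrl.read_ft_force(): force on the tool from outside, world axes, zero at the start.
- ctrl.read_wrist_torque(): the same for the moment, N m.
- ctrl.read_width(): finger opening in m.
Only numpy, scipy, OpenCV 4.12 (cv2) and the standard library are available. Lean on these libraries where they do the work, as an engineer would, in place of code of your own. Each camera call takes 0.05 s, during which the arm holds its last target.

## Working session

There is one attempt and no reset: what is moved stays moved. The work goes in short steps, each a Python script; the robot and the scene stay as the last script left them, time stands still between calls to the robot, and variables do not carry over. Pictures are saved under pics/ and viewed, and the job is handed in when it is done.

```bash
ls; mkdir -p pics; cat > h.py <<'E'
import numpy as np, cv2
from scipy.spatial.transform import Rotation as R
from cell import ctrl
def qR(q): return R.from_quat([q[1],q[2],q[3],q[0]]).as_matrix()
def save(n,im,s=1.0):
    if s!=1: im=cv2.resize(im,None,fx=s,fy=s,interpolation=cv2.INTER_CUBIC)
    cv2.imwrite('pics/'+n,im[:,:,::-1])
def ray(p,px):
    d=np.linalg.inv(p['camera_matrix'])@np.array([px[0],px[1],1.]); d=np.array([d[0],-d[1],-d[2]])
    return np.array(p['origin']),qR(p['orientation'])@d
def onz(p,px,z):
    o,d=ray(p,px); return o+d*(z-o[2])/d[2]
def proj(p,X):
    c=qR(p['orientation']).T@(np.array(X,float)-np.array(p['origin'])); c=np.array([c[0],-c[1],-c[2]])
    u=np.array(p['camera_matrix'])@c; return u[:2]/u[2]
def tri(ps,pxs):
    A=np.zeros((3,3));b=np.zeros(3)
    for p,x in zip(ps,pxs):
        o,d=ray(p,x); d=d/np.linalg.norm(d); M=np.eye(3)-np.outer(d,d); A+=M;b+=M@o
    return np.linalg.solve(A,b)
def down(yaw): # tool z down; jaw axis (tool x?) direction at yaw
    pass
E
python3 - <<'E'
from h import *
print([k for k in dir(ctrl) if k[0]!='_'], ctrl.grip_depth, ctrl.read_eef_rot())
ps={}
for n in ['scene','side','wrist']:
    p=ctrl.grab_frame(n); ps[n]=p; save(n+'0.png',p['img'],1.5); print(n,p['origin'],p['orientation'],p['camera_matrix'], [k for k in p])
for q in ['jig','slot','fence','corner','stop_plate_center','short_plate_center','rack','bracket_center']:
    for n in ps:
        print(q,n,[(np.round(d['position'],1).tolist(),round(d['p'],2)) for d in ctrl.landmark_of(q,ps[n])])
E
```

```text
pics
['PlanningError', 'boxes_of', 'goto', 'grab_frame', 'grip', 'grip_depth', 'hand_in', 'landmark_of', 'read_dq', 'read_eef_rot', 'read_ft_force', 'read_q', 'read_tau', 'read_time_s', 'read_tool_pos', 'read_width', 'read_wrist_torque', 'servo_line', 'set_joints', 'silhouettes', 'sleep', 'solve_ik'] 0.0187 [ 7.07112079e-01 -7.07101174e-01  4.50596900e-04  4.83903620e-04]
scene [ 1.16147738 -0.97849293  1.16038433] [0.877284   0.3837333  0.10926607 0.26680041] [[471.84603809   0.         261.06037839]
 [  0.         471.84603809 193.64301126]
 [  0.           0.           1.        ]] ['img', 'camera_matrix', 'origin', 'orientation', 'shot']
side [0.18333604 0.60479268 0.6099551 ] [-0.23592734 -0.11159968  0.43174159  0.86341358] [[346.7916879    0.         255.71091156]
 [  0.         346.7916879  193.19465662]
 [  0.           0.           1.        ]] ['img', 'camera_matrix', 'origin', 'orientation', 'shot']
wrist [0.62517696 0.08422408 0.38368239] [ 9.88963802e-01 -1.48153681e-01  1.01943624e-03  2.12912142e-04] [[301.9728786    0.         256.59019207]
 [  0.         301.9728786
[... 516 characters left out ...]
 302.4], 0.79)]
stop_plate_center scene [([238.0, 153.0], 0.96), ([276.7, 152.3], 0.65), ([304.5, 133.4], 0.6), ([289.0, 280.2], 0.41)]
stop_plate_center side [([306.3, 286.4], 0.97), ([167.7, 355.7], 0.88), ([226.6, 279.5], 0.73), ([274.6, 175.6], 0.67), ([296.4, 174.3], 0.52)]
stop_plate_center wrist []
short_plate_center scene [([293.8, 161.1], 0.5)]
short_plate_center side [([203.9, 262.0], 0.67), ([260.1, 213.4], 0.65)]
short_plate_center wrist []
rack scene [([289.6, 164.7], 0.62)]
rack side [([219.0, 288.0], 0.57)]
rack wrist [([192.2, 326.6], 0.72)]
bracket_center scene [([255.3, 197.7], 0.63)]
bracket_center side [([262.5, 214.0], 0.86)]
bracket_center wrist [([159.5, 168.2], 0.94)]
```

View pics/scene0.png

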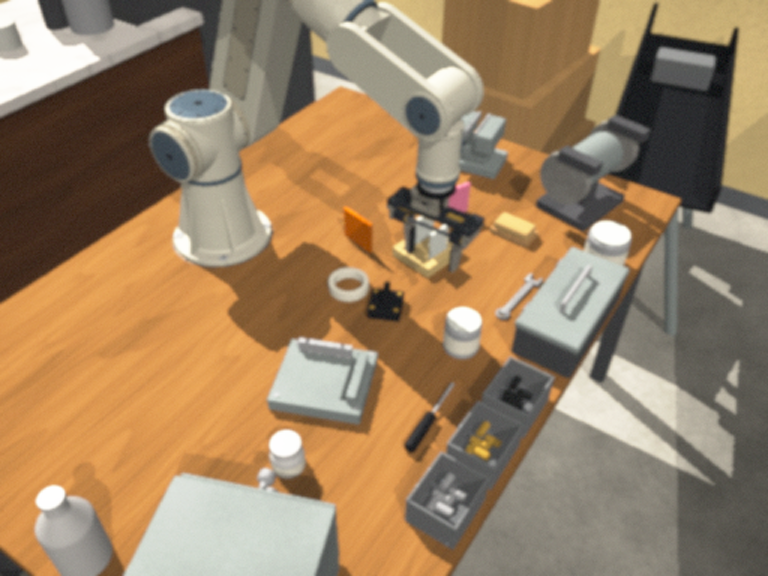

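View pics/side0.png

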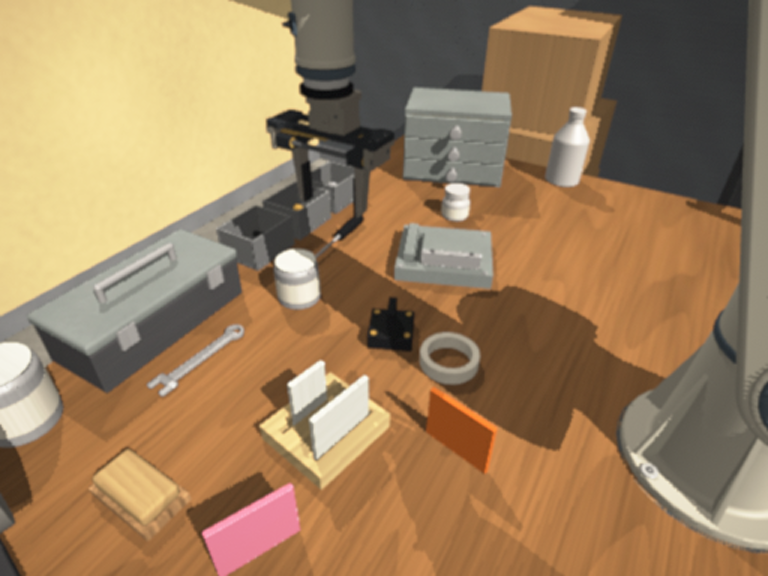

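View pics/wrist0.png

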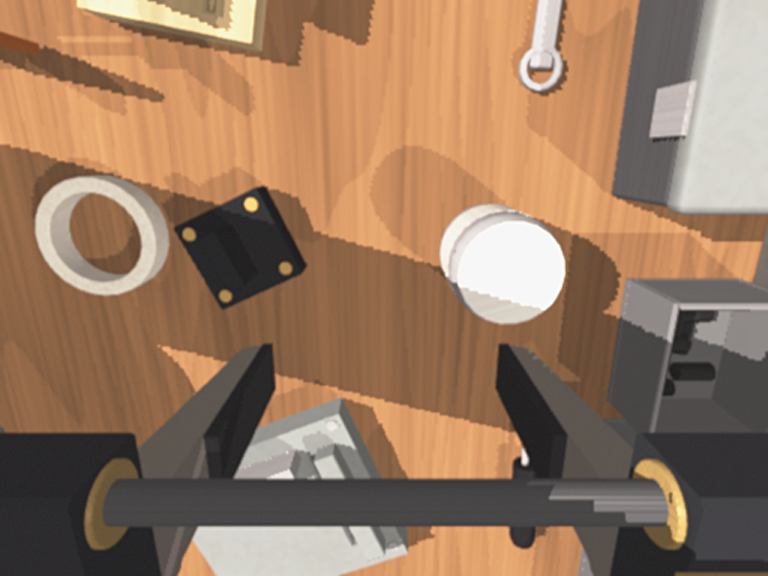

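Stop-plate candidates, in native side-view pixels: the long aluminium plate (227,278), the short plate (205,260), the orange look-alike (307,286) and the pink look-alike (168,355). By the description it's the long bare plate at (227,278), which stands in the rack. I'll check it close up with the wrist camera. The jig is around (296,170), and the bracket around (262,216).

```bash
python3 - <<'E'
from h import *
p=ctrl.grab_frame('side')
rk=onz(p,[219,288],0.01); jg=onz(p,[296.5,170],0.03); br=onz(p,[262,222],0.03)
print(rk,jg,br)
q=[np.sqrt(.5),-np.sqrt(.5),0,0]
for nm,c in [('jig',jg),('rack',rk)]:
    # wrist cam offset: +0.084y, +0.169z, tilt ~0.297 about x-> looks toward +y? 
    cam=ctrl.grab_frame('wrist'); tc=np.array(ctrl.read_tool_pos())
    h=0.30
    v=qR(cam['orientation'])@[0,0,-1]
    off=np.array(cam['origin'])-tc
    look=v*((h+off[2]-0.04)/-v[2])
    pos=np.array([c[0],c[1],0])-[off[0]+look[0],off[1]+look[1],0]; pos[2]=h
    print(nm,pos,v,off)
    ctrl.goto(pos,q)
    p=ctrl.grab_frame('wrist'); save('w_%s.png'%nm,p['img'],1.5); np.save('w_%s.npy'%nm,p,allow_pickle=True)
    for qn in ['jig','slot','fence','corner','stop_plate_center','short_plate_center','rack','bracket_center']:
        print(qn,[(np.round(d['position'],1).tolist(),round(d['p'],2)) for d in ctrl.landmark_of(qn,p)])
p=ctrl.grab_frame('scene'); save('s1.png',p['img'],1.5)
print(ctrl.read_time_s())
E
```

```text
[0.47747602 0.24078369 0.01      ] [ 0.51762191 -0.22831396  0.03      ] [0.491307   0.03283768 0.03      ]
jig [ 0.51757861 -0.18082412  0.3       ] [-7.87864844e-04 -2.93037227e-01 -9.56100708e-01] [0.00039743 0.08422039 0.16973464]
jig []
slot [([299.8, 194.5], 0.69)]
fence []
corner [([282.3, 161.0], 0.9)]
stop_plate_center []
short_plate_center []
rack []
bracket_center [([249.3, 16.6], 0.66)]
rack [0.47745111 0.28808497 0.3       ] [-9.45344573e-04 -2.92892149e-01 -9.56145018e-01] [0.00044973 0.08431726 0.1696681 ]
jig []
slot []
fence []
corner [([274.8, 324.5], 0.31)]
stop_plate_center [([151.6, 242.1], 0.82)]
short_plate_center [([281.1, 203.7], 0.67)]
rack [([260.7, 188.8], 0.91)]
bracket_center [([274.3, 321.7], 0.65)]
5.075
```

View pics/w_jig.png

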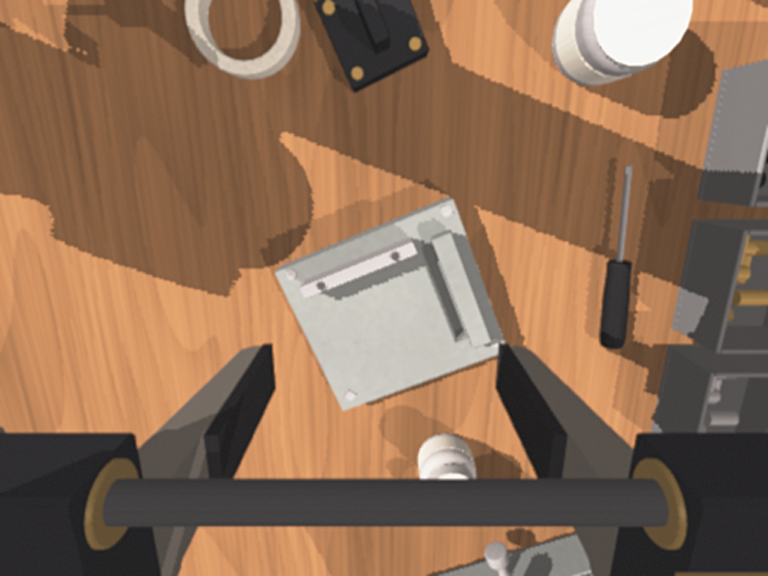

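View pics/w_rack.png

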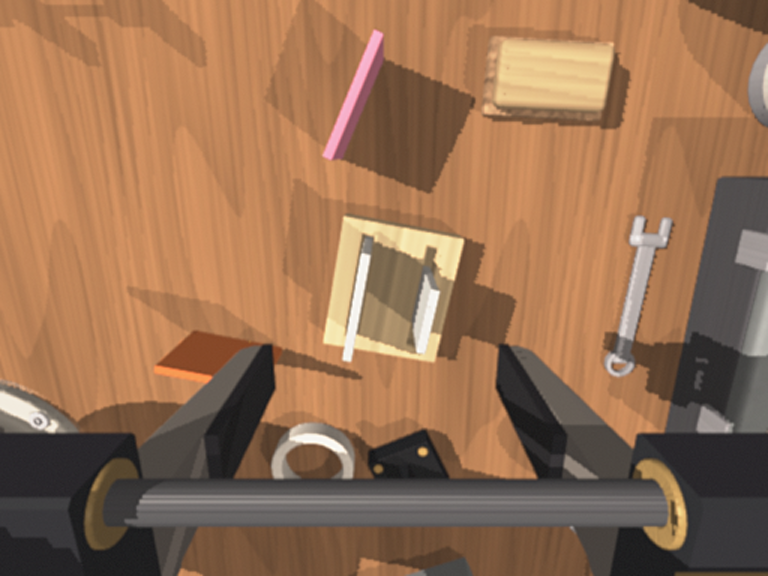

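```bash
python3 -c "
import cv2
for n,c in [('w_jig',(330,130,560,430)),('w_rack',(260,130,540,420))]:
    im=cv2.imread('pics/%s.png'%n)
    cv2.imwrite('pics/c_%s.png'%n,cv2.resize(im[c[1]:c[3],c[0]:c[2]],None,fx=2,fy=2))
"
```

```text
(no output)
```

The jig crop shows the grey rail at about (463,290) on the right, which is +x, with the dark slot to its left. The pale steel fence at (360,268) is at the top, which is +y, and the jig's yaw is about +0.37. In the rack crop the long plate is the left one, with its top edge running (347,358) to (366,238). The short plate is on the right at (428,310). I'll zoom in to measure both.

View pics/c_w_jig.png

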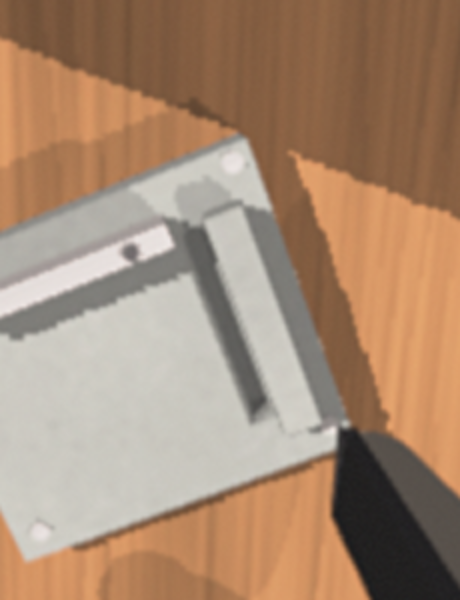

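View pics/c_w_rack.png

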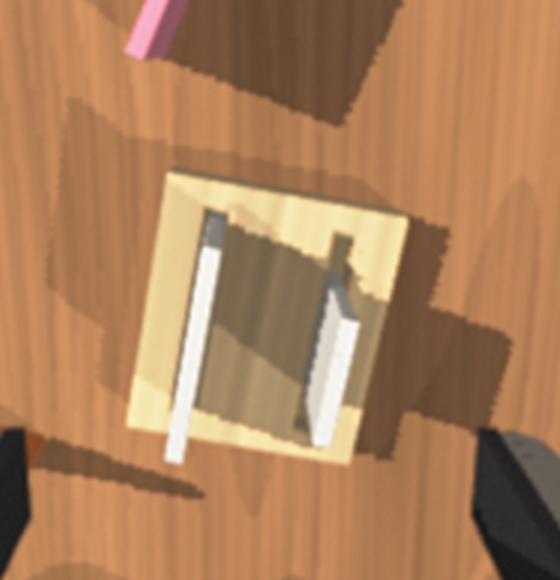

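```bash
cat >> h.py <<'E'
from scipy.optimize import least_squares
def fit(p,pts,px,x0):
    pts=np.array(pts,float);px=np.array(px,float)
    def W(s):
        c,n=np.cos(s[2]),np.sin(s[2]); return np.c_[s[0]+c*pts[:,0]-n*pts[:,1], s[1]+n*pts[:,0]+c*pts[:,1], pts[:,2]]
    f=lambda s: np.concatenate([proj(p,w)-u for w,u in zip(W(s),px)])
    r=least_squares(f,x0,loss='soft_l1'); return r.x,np.round(r.fun.reshape(-1,2),1).tolist()
def cr(u,o): # 2x crop of 1.5x image -> native
    u=np.array(u,float); v=(u+.5)/2-.5+np.array(o); return (v+.5)/1.5-.5
E
python3 - <<'E'
from h import *
pj=np.load('w_jig.npy',allow_pickle=True).item(); pr=np.load('w_rack.npy',allow_pickle=True).item()
B=[[.095,.085,.03],[-.095,-.085,.03],[-.095,.085,.03]]
px=[cr([245,138],(330,130)),cr([25,560],(330,130)),(np.array([276,271])+.5)/1.5-.5]
print('jig',fit(pj,B,px,[.52,-.23,.37]))
A=np.array([[-.06,.0675,.028],[.06,.0675,.028],[-.06,-.0675,.028],[.06,-.0675,.028]])
px=[cr(c,(260,130)) for c in [[168,172],[407,216],[127,427],[350,463]]]
print('rack',fit(pr,A,px,[.48,.24,-.15]))
P=np.array([[-.004,.05,.098],[.004,.05,.098],[-.004,-.05,.098],[.004,-.05,.098]])
px=[cr(c,(260,130)) for c in [[205,248],[222,248],[166,462],[183,462]]]
print('plate',fit(pr,P,px,[.45,.24,-.15]))
# bracket in pj? no. rail top
s=fit(pj,B,[cr([245,138],(330,130)),cr([25,560],(330,130)),(np.array([276,271])+.5)/1.5-.5],[.52,-.23,.37])[0]
c,n=np.cos(s[2]),np.sin(s[2])
for u in [[205,215],[240,203],[288,432],[325,422]]:
    w=onz(pj,cr(u,(330,130)),.05)-[s[0],s[1],0]; print('rail',c*w[0]+n*w[1],-n*w[0]+c*w[1])
# slot ends
for u in [[190,232],[252,420]]:
    w=onz(pj,cr(u,(330,130)),.03)-[s[0],s[1],0]; print('slotL',c*w[0]+n*w[1],-n*w[0]+c*w[1])
E
```

```text
jig (array([ 0.52698693, -0.24983464,  0.38538666]), [[0.8, -0.2], [0.1, 0.3], [-1.2, 0.1]])
rack (array([ 0.48403345,  0.23782249, -0.18094206]), [[-0.5, 0.1], [0.3, 0.2], [0.2, -0.4], [0.0, 0.0]])
plate (array([ 0.45305289,  0.24359385, -0.18847123]), [[-0.3, -0.7], [0.3, 0.5], [-0.1, -0.4], [0.1, 0.6]])
rail 0.06266054780077221 0.061672706189543285
rail 0.0796722942000281 0.060831575943356336
rail 0.0631181734576553 -0.05679877455393487
rail 0.08200132803871998 -0.05860615720425664
slotL 0.05352430857824425 0.05254276774447229
slotL 0.048495970383873044 -0.05293335556056702
```

```bash
cat >> h.py <<'E'
def Q(yaw):
    q=(R.from_euler('z',yaw)*R.from_euler('x',-np.pi/2)).as_quat(); return [q[3],q[0],q[1],q[2]]
E
python3 - <<'E'
from h import *
yaw=.385; c,n=np.cos(yaw),np.sin(yaw)
# cam = tcp + 0.084*tool z + .17 up, looks tilted back -0.293 along tool z. want look point 15mm before jig centre
h=.24; d=.084-.293/.956*(h+.17-.03)
t=np.array([.527+.01*c,-.25+.01*n])
pos=[t[0]-(-n)*(d-.03),t[1]-c*(d-.03),h]
print(pos)
ctrl.goto(pos,Q(yaw))
p=ctrl.grab_frame('wrist'); save('w_jig2.png',p['img'],1.5); np.save('w_jig2.npy',p,allow_pickle=True)
for w in [[.095,.085,.03],[-.095,-.085,.03],[-.095,.085,.03],[.095,-.085,.03]]:
    print(proj(p,[.527+c*w[0]-n*w[1],-.25+n*w[0]+c*w[1],.03])*1.5)
print(ctrl.read_time_s(),ctrl.read_tool_pos())
E
```

```text
[np.float64(0.5128088949857132), np.float64(-0.18835246804098532), 0.24]
[484.52535583 231.91580078]
[273.29982083 409.70250544]
[258.85271241 231.78190107]
[472.92128533 409.81945868]
6.8833 [ 0.5132023  -0.18758031  0.24013827]
```

View pics/w_jig2.png

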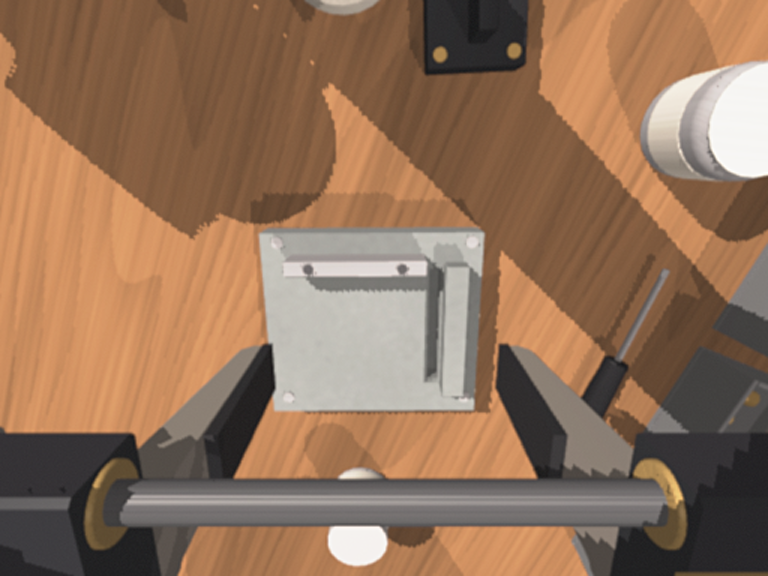

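```bash
python3 - <<'E'
from h import *
p=np.load('w_jig2.npy',allow_pickle=True).item()
im=p['img']
cs=np.array([[261,232],[484,230],[275,410],[474,409]])/1.5-.33
o=np.hstack([cv2.resize(im[int(c[1])-12:int(c[1])+13,int(c[0])-12:int(c[0])+13],(200,200),interpolation=cv2.INTER_NEAREST) for c in cs])
print([(int(c[0])-12,int(c[1])-12) for c in cs]); save('corn.png',o)
u,v=275,140
o=cv2.resize(im[150:285,165:330],None,fx=4.4,fy=4.4,interpolation=cv2.INTER_NEAREST); save('jz.png',o)
E
```

```text
[(161, 142), (310, 141), (171, 261), (303, 260)]
```

View pics/corn.png

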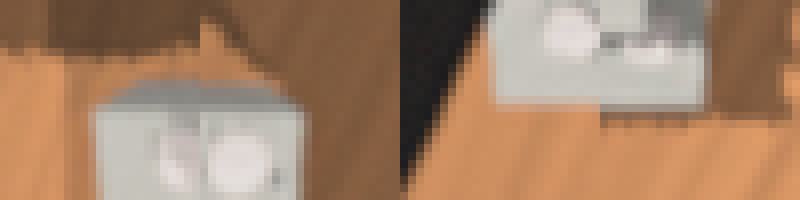

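View pics/jz.png

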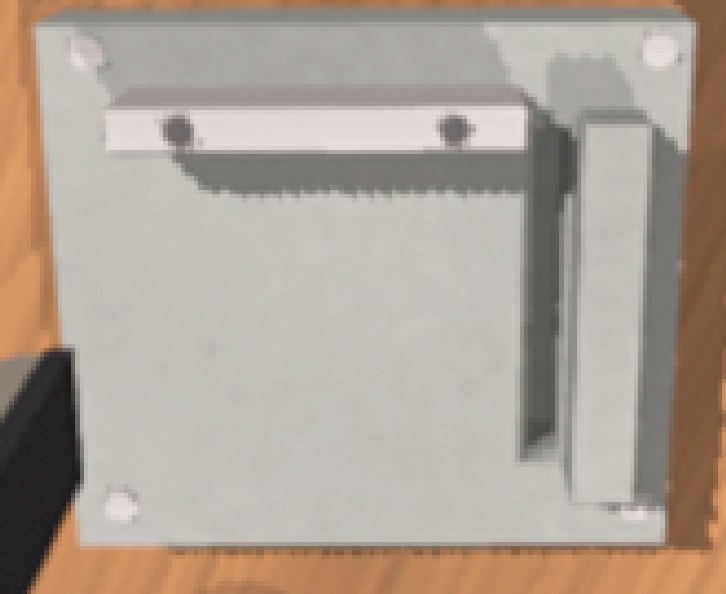

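```bash
python3 - <<'E'
from h import *
p=np.load('w_jig2.npy',allow_pickle=True).item()
def n(u): return (np.array(u)+.5)/4.4-.5+np.array([165,150])
B=[[-.095,.085,.03],[.095,.085,.03],[-.095,-.085,.03],[.095,-.085,.03]]
bp=[n(u) for u in [[38,22],[693,22],[80,545],[665,543]]]
F=[[-.07,.067,.06],[.045,.067,.06],[-.07,.055,.06],[.045,.055,.06]]
fp=[n(u) for u in [[106,108],[526,108],[106,152],[526,152]]]
print(fit(p,B,bp,[.52,-.25,.38])); print(fit(p,B+F,bp+fp,[.52,-.25,.38]))
s=fit(p,B+F,bp+fp,[.52,-.25,.38])[0]
np.save('jig.npy',s)
c,k=np.cos(s[2]),np.sin(s[2])
for u,z in [([582,123],.05),([650,123],.05),([572,502],.05),([632,502],.05),([522,462],.03),([557,458],.03)]:
    w=onz(p,n(u),z)-[s[0],s[1],0]; print(c*w[0]+k*w[1],-k*w[0]+c*w[1])
# bracket: yaw
print(ctrl.read_eef_rot(),Q(.385))
E
```

```text
(array([ 0.52734689, -0.2499932 ,  0.38836484]), [[-0.6, 0.3], [0.9, -0.2], [-0.1, -0.1], [-0.0, 0.1]])
(array([ 0.52716339, -0.25032747,  0.3889262 ]), [[-0.9, 0.5], [0.7, -0.0], [-0.3, 0.1], [-0.2, 0.2], [-0.7, 0.1], [0.8, -0.2], [-0.0, -0.1], [0.6, -0.4]])
0.06064855851409094 0.06016412537079405
0.07956066635699971 0.060101367461141
0.0618344654921033 -0.0582405263263933
0.08008681333545577 -0.05830016537414058
0.048244516659308595 -0.05532110867488935
0.0593307793832988 -0.053944142679433316
[ 0.69400329 -0.69396872 -0.13570333  0.13546753] [np.float64(0.6940458256976237), np.float64(-0.6940458256976236), np.float64(-0.1352789408285851), np.float64(0.13527894082858513)]
```

```bash
python3 - <<'E'
from h import *
yaw=-.185
x,y=.4530,.2436
ctrl.goto([x,y,.17],Q(yaw)); ctrl.grip(.03)
ctrl.servo_line([x,y,.0645],speed=.12)
p=ctrl.grab_frame('side'); save('g1.png',p['img'],1.5)
print(ctrl.read_ft_force())
ctrl.grip(0.0,40); print(ctrl.read_width(),ctrl.read_ft_force(),ctrl.read_tool_pos())
ctrl.servo_line([x,y,.10],speed=.08)
ctrl.servo_line([x,y,.23],speed=.2)
print(ctrl.read_width(),ctrl.read_ft_force(),ctrl.read_time_s())
p=ctrl.grab_frame('wrist'); save('g2.png',p['img'],1.5)
p=ctrl.grab_frame('side'); save('g3.png',p['img'],1.5)
E
```

```text
[ 0.17520988 -0.79245742  0.51141764]
0.007917872429594746 [-0.39333069 -0.65529695  4.71495151] [0.4532436  0.24369638 0.06482885]
0.007594671849804968 [-0.33100275 -0.49763101 -2.29881762] 12.4417
```

View pics/g2.png

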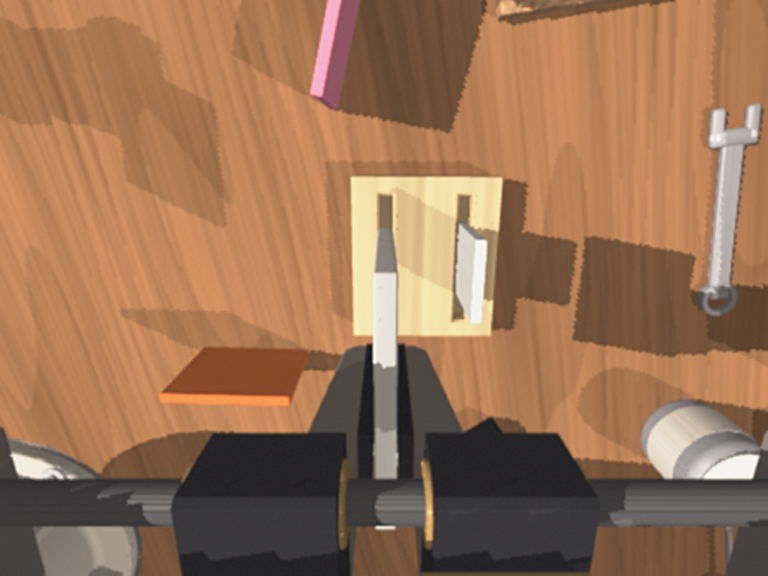

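View pics/g3.png

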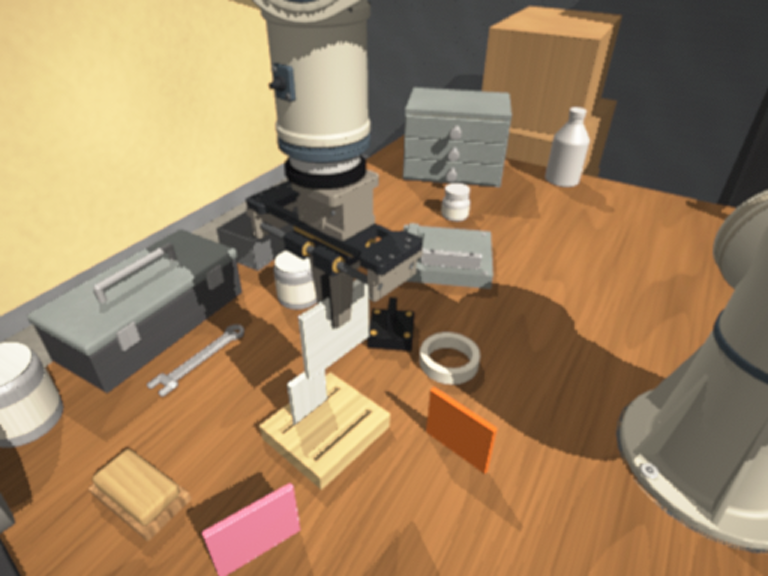

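```bash
python3 - <<'E'
from h import *
p=ctrl.grab_frame('wrist'); t=np.array(ctrl.read_tool_pos()); Rt=qR(ctrl.read_eef_rot())
z=t[2]+.0332
for u in [[374,272],[397,272],[374,527],[396,527]]:
    w=onz(p,(np.array(u)+.5)/1.5-.5,z)-t; print(Rt.T@w)
a=Rt.T@[0,0,-1]; print(a)
E
```

```text
[-0.00340319 -0.03328028  0.0494708 ]
[ 0.00373303 -0.03329633  0.04947775]
[-0.00410428 -0.03310398 -0.04898636]
[ 0.00413216 -0.03312254 -0.04895874]
[0.00224698 0.9999959  0.00177462]
```

```bash
cat >> h.py <<'E'
def J(x,y,z):
    s=np.load('jig.npy'); c,k=np.cos(s[2]),np.sin(s[2]); return np.array([s[0]+c*x-k*y,s[1]+k*x+c*y,z])
def inJ(w):
    s=np.load('jig.npy'); c,k=np.cos(s[2]),np.sin(s[2]); d=np.array(w[:2])-s[:2]; return np.array([c*d[0]+k*d[1],-k*d[0]+c*d[1],w[2]])
E
python3 - <<'E'
from h import *
yaw=np.load('jig.npy')[2]
ctrl.goto(J(.055,0,.23),Q(yaw))
ctrl.servo_line(J(.055,0,.125),speed=.2)
ctrl.sleep(.3)
print(inJ(ctrl.read_tool_pos()),ctrl.read_ft_force(),ctrl.read_time_s(),ctrl.read_width())
p=ctrl.grab_frame('wrist'); save('i1.png',p['img'],1.5)
p=ctrl.grab_frame('side'); save('i2.png',p['img'],1.5); save('i2z.png',p['img'][100:220,240:360],5)
p=ctrl.grab_frame('scene'); save('i3z.png',p['img'][180:300,160:280],5)
E
```

```text
[ 0.05546136 -0.00042933  0.12609477] [-0.53580075  0.05633594 -2.4734479 ] 15.35 0.00774740051909057
```

View pics/i1.png

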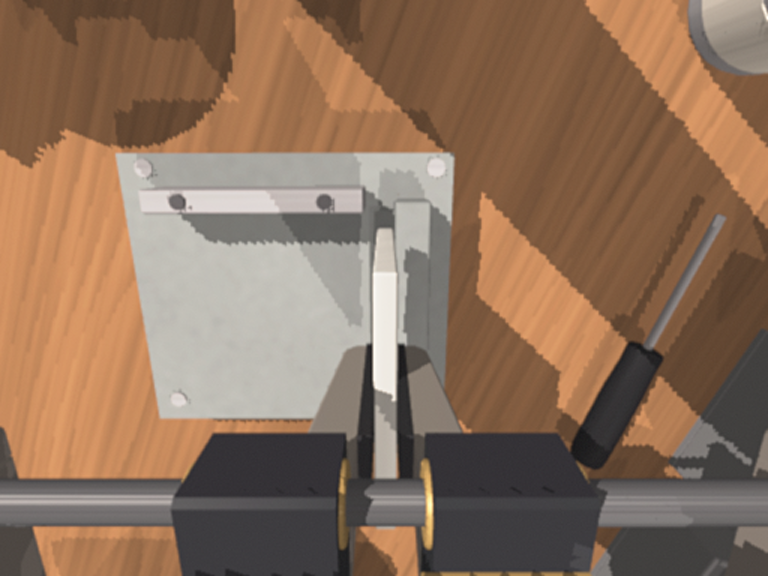

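View pics/i3z.png

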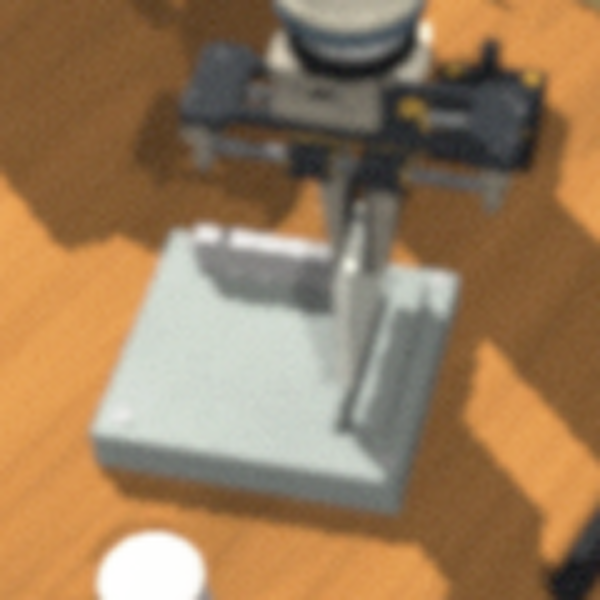

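View pics/i2z.png

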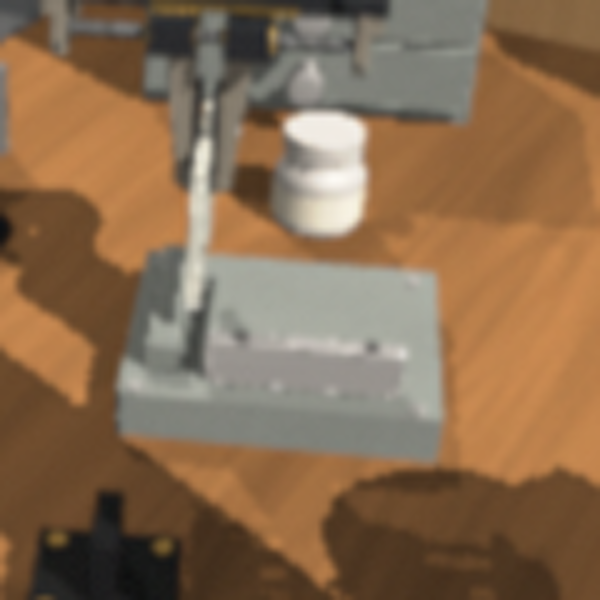

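```bash
python3 - <<'E'
from h import *
x,y=.0546,.0003
f0=np.array(ctrl.read_ft_force())
ctrl.servo_line(J(x,y,.093),speed=.1)
for z in np.arange(.089,.0575,-.004):
    ctrl.servo_line(J(x,y,z),speed=.04)
    f=np.array(ctrl.read_ft_force())-f0; t=inJ(ctrl.read_tool_pos())
    print(round(z,4),np.round(t,4),np.round(f,1))
    if np.abs(f).max()>15: break
print(ctrl.read_time_s())
E
```

```text
0.089 [0.0547 0.0002 0.0892] [-0.1 -0.2  0.3]
0.085 [0.0545 0.0004 0.0848] [-0.2 -0.1  0.7]
0.081 [0.0544 0.0004 0.0807] [ 0.4 -1.3  0.5]
0.077 [0.0544 0.0005 0.0767] [ 0.5 -0.3  1.7]
0.073 [0.0544 0.0005 0.0726] [-0.8  0.3  0.4]
0.069 [0.0544 0.0005 0.0687] [-0.5  0.   1.8]
0.065 [0.0544 0.0005 0.0647] [ 0.2 -1.6  0.9]
0.061 [ 0.0552 -0.0004  0.062 ] [-1.3 -0.2  9.6]
17.9667
```

```bash
python3 - <<'E'
from h import *
ctrl.grip(.03); ctrl.sleep(.2)
t=np.array(ctrl.read_tool_pos()); ctrl.servo_line(t+[0,0,.12],speed=.2)
p=ctrl.grab_frame('wrist'); save('r1.png',p['img'],1.5)
p=ctrl.grab_frame('side'); save('r2z.png',p['img'][100:220,240:360],5)
# look at bracket
yaw=.3888; h=.22
b=np.array([.491,.033])
d=.084-.293/.956*(h+.17-.03)
z=np.array([-np.sin(yaw),np.cos(yaw)])
ctrl.goto([*(b-z*(d+.02)),h],Q(yaw))
p=ctrl.grab_frame('wrist'); save('b1.png',p['img'],1.5); np.save('b1.npy',p,allow_pickle=True)
print([(np.round(d['position'],1).tolist(),round(d['p'],2)) for d in ctrl.landmark_of('bracket_center',p)],ctrl.read_time_s())
E
```

```text
[([262.7, 199.1], 0.82)] 20.725
```

View pics/r2z.png

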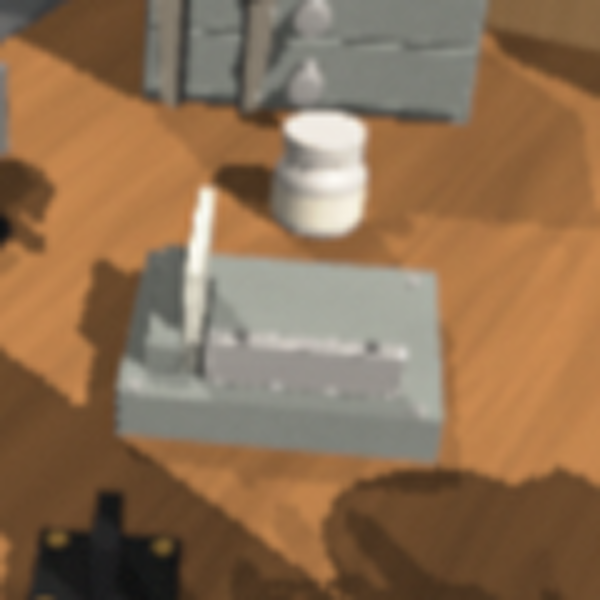

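View pics/r1.png

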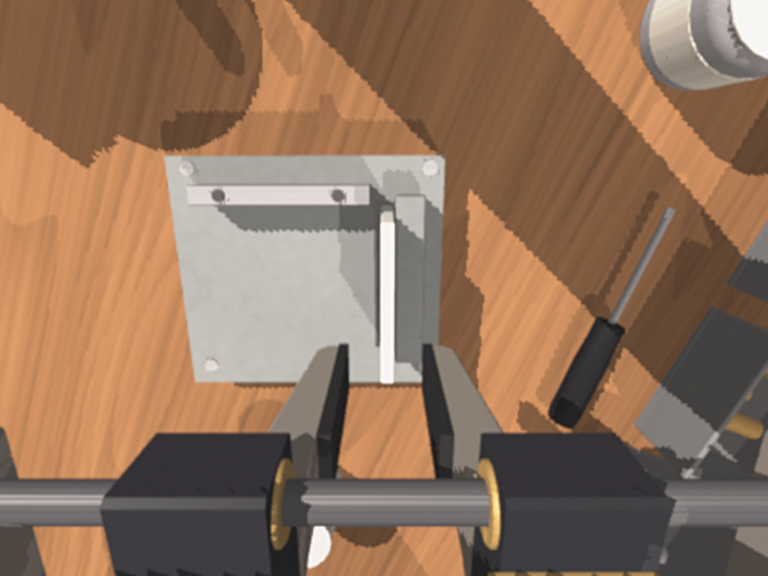

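View pics/b1.png

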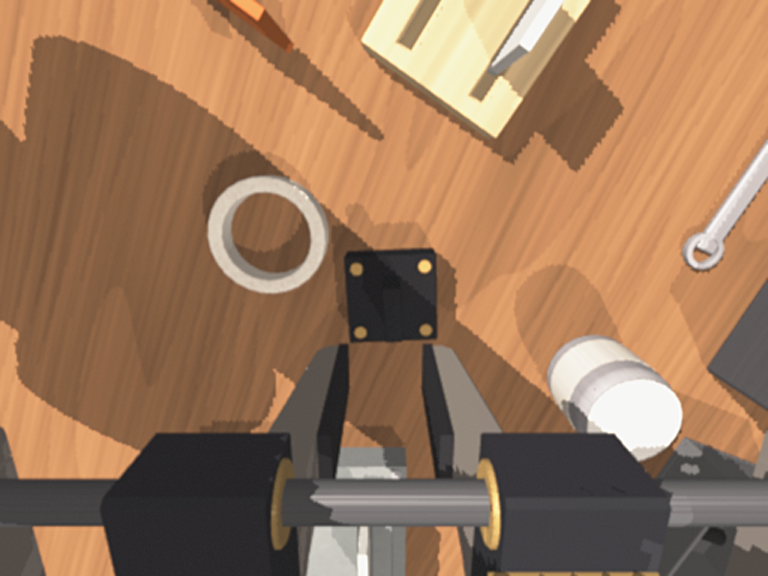

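The plate stands in the slot, visible at (387,210)–(387,380), and has been released. The bracket is at about (391,295), nearly parallel to the current tool yaw. I'll zoom in with a contrast boost to measure it.

```bash
python3 - <<'E'
from h import *
p=np.load('b1.npy',allow_pickle=True).item()
c=p['img'][155:240,220:305].astype(float)
o=np.clip(c*4,0,255).astype(np.uint8); save('bz.png',cv2.resize(o,None,fx=7,fy=7,interpolation=cv2.INTER_NEAREST))
E
```

```text
(no output)
```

View pics/bz.png

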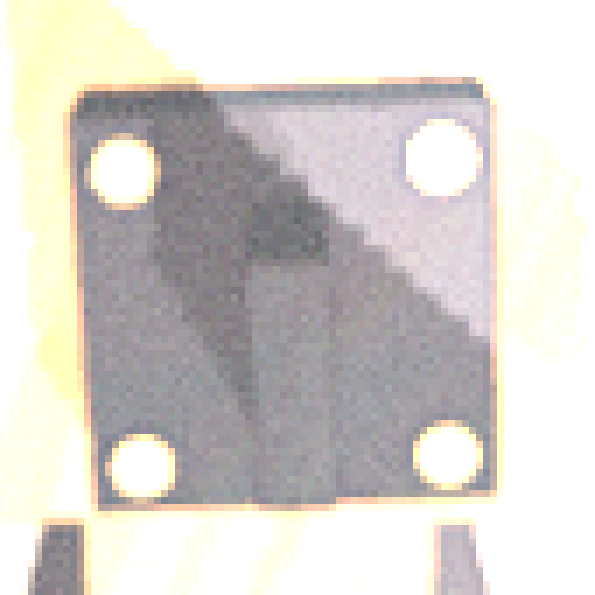

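```bash
python3 - <<'E'
from h import *
p=np.load('b1.npy',allow_pickle=True).item()
n=lambda u:(np.array(u)+.5)/7-.5+np.array([220,155])
a=.038
A=[[-a,a,.028],[a,a,.028],[-a,-a,.028],[a,-a,.028]]; ap=[n(u) for u in [[72,118],[492,103],[97,508],[494,492]]]
W=[[-.007,.022,.068],[.007,.022,.068],[-.007,-.022,.068],[.007,-.022,.068]]; wp=[n(u) for u in [[250,265],[328,262],[258,508],[337,503]]]
for P,x in [(A,ap),(W,wp),(A+W,ap+wp)]: print(fit(p,P,x,[.49,.03,.4]))
E
```

```text
(array([0.50640612, 0.01147942, 0.42806671]), [[-1.2, -0.7], [1.0, -0.9], [-0.9, 1.1], [1.1, 1.2]])
(array([0.50661097, 0.01157822, 0.42765688]), [[-0.8, -0.9], [0.7, -1.0], [-0.4, 1.0], [0.5, 1.3]])
(array([0.50655194, 0.01154687, 0.42797221]), [[-1.1, -0.7], [1.2, -1.0], [-0.8, 1.1], [1.2, 1.2], [-0.9, -0.9], [0.6, -1.0], [-0.4, 1.0], [0.4, 1.3]])
```

```bash
python3 - <<'E'
from h import *
x,y,yaw=.5066,.0116,.428
ctrl.goto([x,y,.14],Q(yaw))
ctrl.servo_line([x,y,.034],speed=.12); ctrl.sleep(.1)
print(ctrl.read_ft_force(),ctrl.read_tool_pos())
ctrl.grip(0.0,60); print(ctrl.read_width(),ctrl.read_ft_force(),ctrl.read_tool_pos())
ctrl.servo_line([x,y,.17],speed=.15)
print(ctrl.read_width(),ctrl.read_ft_force(),ctrl.read_time_s())
p=ctrl.grab_frame('side'); save('k1.png',p['img'],1.5)
jy=np.load('jig.npy')[2]
ctrl.goto(J(.003,.006,.17),Q(jy)); ctrl.sleep(.2)
print(inJ(ctrl.read_tool_pos()),ctrl.read_ft_force())
p=ctrl.grab_frame('wrist'); save('k2.png',p['img'],1.5); np.save('k2.npy',p,allow_pickle=True); np.save('k2t.npy',ctrl.read_tool_pos())
print(ctrl.read_time_s())
c=p['img'][190:330,190:330].astype(float)
save('k2z.png',cv2.resize(np.clip(c*4,0,255).astype(np.uint8),None,fx=4,fy=4))
E
```

```text
[-0.19039829 -0.49227729  0.77648842] [0.50724753 0.01163706 0.03479722]
0.013654610946593853 [-0.79488834 -0.2993184   5.952557  ] [0.50679578 0.01158183 0.0343411 ]
0.01347211768345908 [-0.27604971 -0.36598108 -1.69685421] 23.7417
[0.00378313 0.00717143 0.17005136] [ 0.60021471  0.0482436  -1.38564396]
25.0417
```

View pics/k2.png

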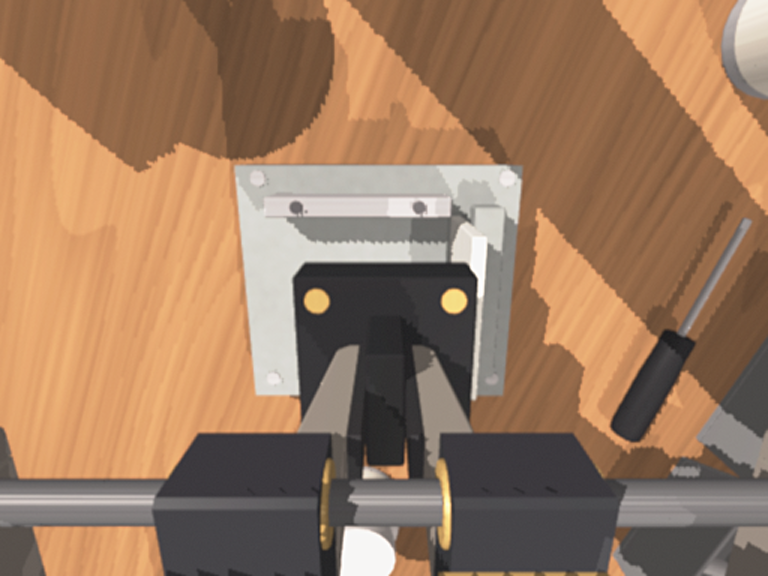

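View pics/k2z.png

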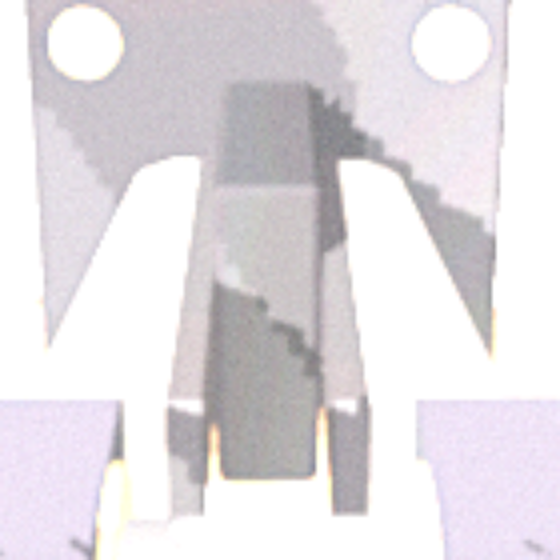

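View pics/k1.png

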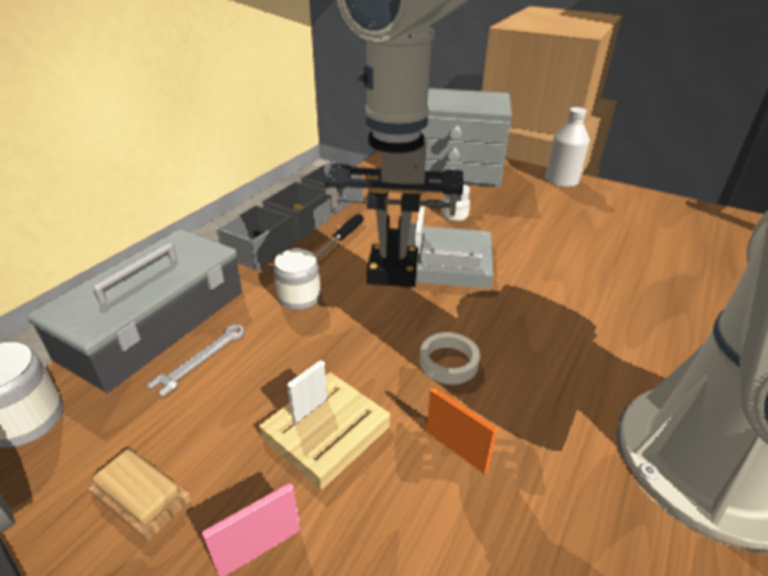

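```bash
python3 - <<'E'
from h import *
x,y=.003,.006
f0=np.array(ctrl.read_ft_force()); np.save('f0.npy',f0)
s=np.load('jig.npy')[2]; c,k=np.cos(s),np.sin(s)
def jf():
    f=np.array(ctrl.read_ft_force())-f0; return np.array([c*f[0]+k*f[1],-k*f[0]+c*f[1],f[2]])
ctrl.servo_line(J(x,y,.085),speed=.15)
ctrl.servo_line(J(x,y,.070),speed=.06)
for z in np.arange(.068,.061,-.001):
    ctrl.servo_line(J(x,y,z),speed=.03); f=jf(); print(round(z,4),np.round(inJ(ctrl.read_tool_pos()),4),np.round(f,1))
    if f[2]>5: break
z-=0
print('push x')
for x in np.arange(.005,.03,.001):
    ctrl.servo_line(J(x,y,z),speed=.04); f=jf(); 
    if x>.010: print(round(x,4),np.round(inJ(ctrl.read_tool_pos()),4),np.round(f,1))
    if f[0]<-8: break
print(ctrl.read_time_s(), z, x)
E
```

```text
0.068 [0.003 0.006 0.068] [ 0.   0.1 -0.4]
0.067 [0.003 0.006 0.067] [ 0.2 -0.5 -0.4]
0.066 [0.003 0.006 0.066] [ 0.5  0.2 -1.7]
0.065 [0.003  0.0061 0.0649] [-0.4 -0.3 -0.2]
0.064 [0.0032 0.0058 0.0643] [-0.4  0.3  4. ]
0.063 [0.0032 0.0057 0.0643] [-2.6  3.2 15.9]
push x
0.011 [0.0113 0.0051 0.0643] [-2.2  0.4 13.3]
0.012 [0.0123 0.0052 0.0643] [-3.7  0.9 14. ]
0.013 [0.0133 0.0051 0.0644] [-2.6 -0.6 13.2]
0.014 [0.0135 0.0052 0.0643] [-6.6 -0.4 15.2]
0.015 [0.0136 0.0052 0.0644] [-11.1  -1.1  19. ]
30.4083 0.063 0.015
```

```bash
python3 - <<'E'
from h import *
f0=np.load('f0.npy')
s=np.load('jig.npy')[2]; c,k=np.cos(s),np.sin(s)
def jf():
    a=[]
    for _ in range(3): a.append(ctrl.read_ft_force()); ctrl.sleep(.02)
    f=np.mean(a,0)-f0; return np.array([c*f[0]+k*f[1],-k*f[0]+c*f[1],f[2]])
x=.0145;y=.006;z=.0637
ctrl.servo_line(J(x,y,z),speed=.03); print(np.round(jf(),1))
for y in np.arange(.008,.03,.001):
    ctrl.servo_line(J(x,y,z),speed=.04); f=jf()
    print(round(y,4),np.round(inJ(ctrl.read_tool_pos()),4),np.round(f,1))
    if f[1]<-14: break
for i in range(12):
    if f[0]>-15: x+=.0005
    elif f[0]<-20: x-=.0003
    if f[1]>-15: y+=.0005
    elif f[1]<-20: y-=.0003
    ctrl.servo_line(J(x,y,z),speed=.02); ctrl.sleep(.1); f=jf(); print('adj',round(x,4),round(y,4),np.round(inJ(ctrl.read_tool_pos()),4),np.round(f,1))
    if -20<f[0]<-15 and -20<f[1]<-15: break
np.save('xyz.npy',[x,y,z])
p=ctrl.grab_frame('wrist'); save('e1.png',p['img'],1.5)
p=ctrl.grab_frame('side'); save('e2z.png',p['img'][100:220,240:360],5)
p=ctrl.grab_frame('scene'); save('e3z.png',p['img'][180:300,160:280],5)
print(ctrl.read_time_s(),ctrl.read_width(),ctrl.read_wrist_torque())
E
```

```text
[-7.7 -1.6 11.2]
0.008 [0.0136 0.0071 0.0644] [-8.4 -3.4 10.2]
0.009 [0.0136 0.0079 0.0644] [-8.  -4.1  9.9]
0.01 [0.0136 0.0088 0.0644] [-8.5 -4.5  9.6]
0.011 [0.0136 0.0098 0.0644] [-8.  -4.2  9.7]
0.012 [0.0136 0.0108 0.0644] [-7.9 -4.4  9.9]
0.013 [0.0137 0.0118 0.0644] [-8.  -4.8 10. ]
0.014 [0.0137 0.0128 0.0644] [-8.3 -4.9  9.6]
0.015 [0.0136 0.0138 0.0644] [-8.4 -5.1 10. ]
0.016 [0.0137 0.0148 0.0644] [-7.8 -4.5  9.7]
0.017 [0.0137 0.0158 0.0644] [-8.7 -4.7  9.5]
0.018 [0.0137 0.0168 0.0644] [-8.1 -5.1  9.7]
0.019 [0.0137 0.0176 0.0645] [-8.5 -5.7  9.7]
0.02 [0.0137 0.0176 0.0645] [-9.6 -9.4  7.4]
0.021 [0.0138 0.0178 0.0646] [-10.5 -13.8   6.2]
0.022 [0.0138 0.0178 0.0647] [-11.1 -17.1   5.3]
adj 0.015 0.022 [0.0139 0.0179 0.0648] [-13.4 -17.8   5.8]
adj 0.0155 0.022 [0.0139 0.0179 0.0647] [-15.8 -17.6   7.2]
36.1583 0.013230221783203124 [-4.15631341  1.53023618 -0.07707567]
```

View pics/e1.png

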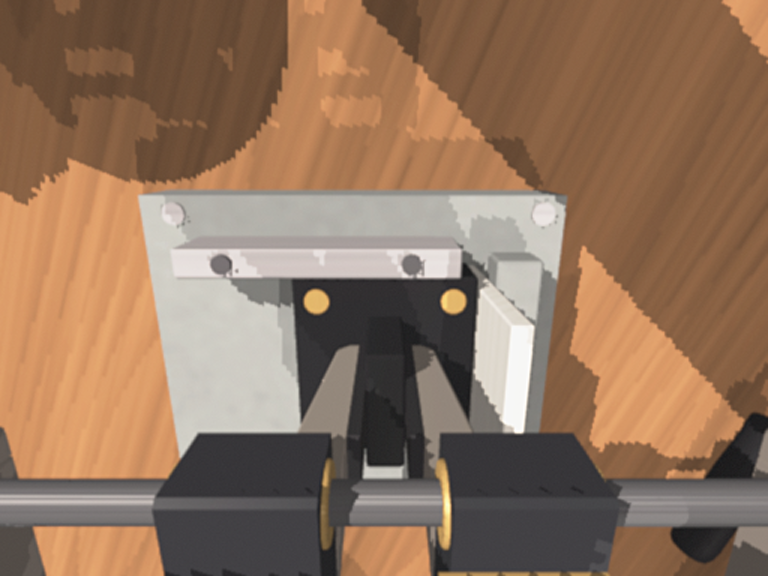

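View pics/e2z.png

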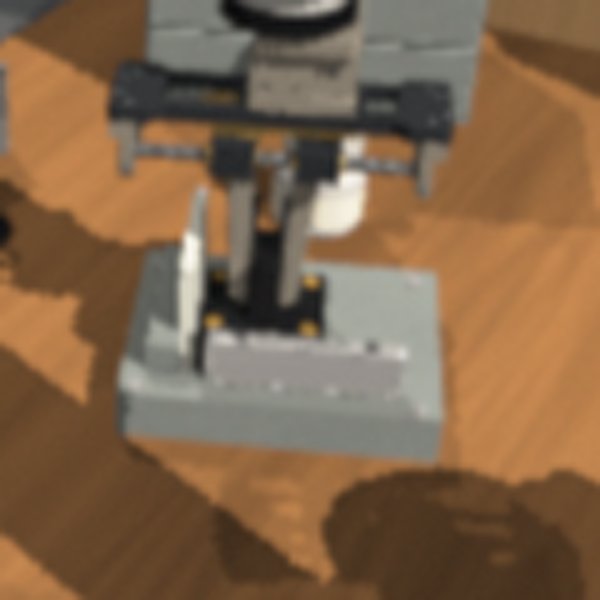

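View pics/e3z.png

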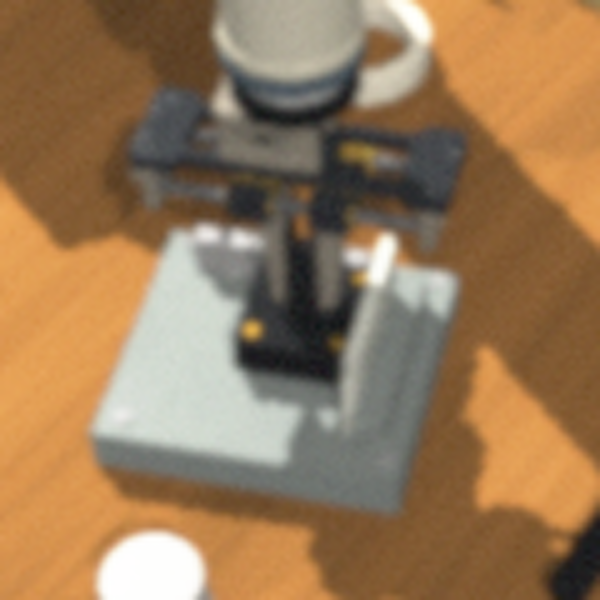

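```bash
python3 - <<'E'
from h import *
f0=np.load('f0.npy'); x,y,z=np.load('xyz.npy')
s=np.load('jig.npy')[2]; c,k=np.cos(s),np.sin(s)
y+=.0005; ctrl.servo_line(J(x,y,z),speed=.02)
p=ctrl.grab_frame('wrist'); np.save('e.npy',p,allow_pickle=True)
for i in range(6):
    ctrl.sleep(.25); f=np.array(ctrl.read_ft_force())-f0; print(np.round([c*f[0]+k*f[1],-k*f[0]+c*f[1],f[2]],1),np.round(inJ(ctrl.read_tool_pos()),4))
m=qR(ctrl.read_eef_rot()); print('tilt/yaw',m[:,1],np.arctan2(m[1,0],m[0,0])-s)
save('ez.png',cv2.resize(p['img'][155:290,280:380],None,fx=4.4,fy=4.4,interpolation=cv2.INTER_NEAREST))
E
```

```text
[-16.2 -19.3   6.2] [0.014  0.0179 0.0648]
[-15.4 -20.6   6.5] [0.0139 0.0179 0.0647]
[-15.2 -20.5   7. ] [0.0139 0.0179 0.0648]
[-15.3 -20.5   6.1] [0.0139 0.0179 0.0648]
[-16.3 -19.9   5.7] [0.0139 0.0179 0.0648]
[-15.4 -19.2   6.7] [0.0139 0.0179 0.0648]
tilt/yaw [ 0.00140586 -0.00737347 -0.99997183] 0.0020873195070215678
```

View pics/ez.png

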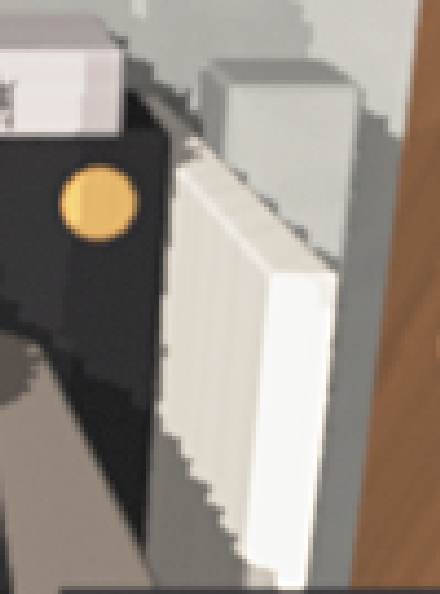

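```bash
python3 - <<'E'
from h import *
p=np.load('e.npy',allow_pickle=True).item()
n=lambda u:(np.array(u)+.5)/4.4-.5+np.array([280,155])
for nm,u,z in [('plate top front/left',[268,272],.096),('top right',[336,272],.096),('low front',[245,555],.096),('foot-level left edge back',[180,172],.04),('fence TR',[124,52],.06),('fence front R',[124,135],.06),('rail TL',[228,85],.05),('rail TR',[356,85],.05)]:
    print(nm,np.round(inJ(onz(p,n(u),z)),4))
E
```

```text
plate top front/left [0.0556 0.0493 0.096 ]
top right [0.0631 0.0494 0.096 ]
low front [0.0559 0.0132 0.096 ]
foot-level left edge back [0.0574 0.0438 0.04  ]
fence TR [0.0444 0.0666 0.06  ]
fence front R [0.045  0.0551 0.06  ]
rail TL [0.0611 0.0598 0.05  ]
rail TR [0.0792 0.0598 0.05  ]
```

```bash
python3 - <<'E'
from h import *
p=np.load('e.npy',allow_pickle=True).item()
n=lambda u:(np.array(u)+.5)/4.4-.5+np.array([280,155])
# plate +y end face edges: find z with y=.0493 on ray, report x
for u in [[268,272],[240,240],[210,205],[180,172],[336,272],[300,238],[250,195],[208,157]]:
    o=onz(p,n(u),0.);q=onz(p,n(u),.1); a=inJ(o);b=inJ(q); t=(.0493-a[1])/(b[1]-a[1]); print(u,np.round(a+t*(b-a),4))
E
```

```text
[268, 272] [0.0556 0.0493 0.0959]
[240, 240] [0.055  0.0493 0.0855]
[210, 205] [0.0543 0.0493 0.0724]
[180, 172] [0.0534 0.0493 0.058 ]
[336, 272] [0.0632 0.0493 0.0958]
[300, 238] [0.0623 0.0493 0.0848]
[250, 195] [0.0605 0.0493 0.0682]
[208, 157] [0.0589 0.0493 0.0506]
```

```bash
python3 - <<'E'
from h import *
print(ctrl.read_time_s(),ctrl.read_ft_force(),ctrl.read_width()); print(ctrl.hand_in())
E
```

```text
37.9583 [ -7.04339381 -23.23080535   5.5892889 ] 0.013843502269087931
the job is handed in; nothing more can be done
None
```

I took the longer plate from the rack, slid it into the jig's slot until it seated and let go of it. I then gripped the black bracket by its web, set it flat on the jig, pressed it into the corner and handed in at 38 s, still gripping and pushing. The hand-in gives no verdict.

What the last checks showed:
- **Push:** about 15–16 N towards the plate and 19–20 N towards the fence. Part of each is sliding friction, about 2–3 N and 5 N. The downward push was about 6 N.
- **Bracket position:** about (0.014, 0.018) m in the jig frame, against a nominal (0.014, 0.017). The gripper's yaw was within 0.002 rad of square and its tilt about 0.007 rad. The arm rose about 0.4 mm under the fence push, well within the height tolerance. Position and squareness are read from the gripper.
- **Plate seating:** home height was judged from contact at a tool height of 0.062 m (0.0628 expected). It sits about 1 mm off centre along the slot.
- **Plate lean, the least certain check:** the plate leans back slightly under the push. Its front edge gave about 0.06 rad, but its back edge, which is blurred by shadow, gave about 0.095, over the 0.09 limit. The image shows roughly 2 mm between plate and rail, and touching the rail would mean about 0.084, so I took the smaller value as right.
- **Other things on the bench:** nothing else looked moved, though I compared only by eye and did not measure each item.

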